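# Click a guide bushing onto the inspection bar

## Task

Take the headed guide bushing out of its cradle and slide it, plain end first, onto the level bar of the inspection stand, over the bar's sprung ball, until the ball clicks into the groove inside the bushing's bore. Keep hold of it until it has clicked, only then let go, and leave the bushing held there by the ball, and do not disturb the loose pillar, spacer ring and parallel block.

Things in the scene. Friction and masses are not known exactly. Their poses are not given: they have to be found in the camera images.
- bushing: Steel guide bushing, a tube 80 mm long lying level, about 0.5 kg. Barrel 40 mm diameter, with a head flange 48 mm in diameter, 8 mm thick, at one end; through bore 22 mm. Origin on its axis at mid length; x runs along the axis to the plain end (barrel x = -32 to +40 mm), z up. In the bore, mid length (x = 0), a square-edged ring groove 15 mm wide, 5 mm deep.
- plain_end (a point): Centre of the bushing's plain end face, 40 mm from the bushing's origin along its x; goes onto the bar first.
- head_end (a point): Centre of the bushing's flanged end face, 40 mm from the bushing's origin against its x.
- cradle: Fixed grey iron cradle, base 72 x 56 x 10 mm, with two low rails that carry the barrel from below (within 16 mm of its middle line, 35 mm high, 60 mm long). Origin on the granite below the bushing's origin; the bushing's axis lies 50 mm above the granite, along the cradle's x axis.
- stand: Fixed cast stand: base 100 x 130 x 16 mm, block 60 (x) x 90 x 135 mm high, and a level steel bar, 20 mm diameter, 148 mm long, towards the stand's -x. Origin under the middle of the block, on the granite; z up. The bar's axis is at y = 0, z = 110 mm, from the block's face at x = -30 mm to the tip at x = -178 mm. The bushing slides on towards +x with 1 mm clearance all round.
- bar_tip (a point): Centre of the bar's free end, 178 mm from the stand's origin along its -x, 110 mm above the granite. The last 18 mm taper to 12 mm diameter.
- slot_mid (a point): Middle of the slot on top of the bar, at x = -100 mm on the stand. The sprung ball stands somewhere in this slot, set differently each time, within 20 mm either way along the bar, and its place is not told. When it is in the groove, the bushing's origin is at the ball's place along the bar, still clear of the block.
- ball (a joint): How far the ball (14 mm diameter) is pressed into the bar, m: 0 = free, 4.5 mm proud of the bar; about 0.002 or more under the plain bore; near 0 in the groove. Spring 9.5 N when free, +0.9 N per mm; under the bore it also lifts the bushing. Pushing along takes 5 to 12 N where an edge climbs the ball (mouth, groove's far edge), about 0 to 2 N between, and at the click the ball pulls the bushing on with 5 to 8 N, then lets go to about 0.
- pillar: Loose bystander: headed steel guide pillar standing on end, 82 mm high, 32 mm diameter foot, 22 mm shaft. Origin under its foot.
- spacer: Loose bystander: flat dark steel ring, 52 mm diameter, 14 mm high. Origin at the centre of its underside.
- parallel: Loose bystander: steel block 50 x 90 x 25 mm. Origin at the centre of its underside.

How it is judged:
By the outcome, as a careful person would: the job done as asked, in the order asked, and still so for the second after the job is handed in, with the robot touching nothing.
It also fails if it takes over 61 s, if anything falls off the work surface, if the arm or the gripper's body presses on something with over 40 N, if the wrist force passes 120 N, or if a joint passes its speed limit or range.

## Robot

A 6-joint arm with a two-finger parallel gripper is mounted at the origin on the work surface. World frame = base frame: x ahead of the robot, y to its left, z up, the work surface at z = 0. Lengths are in m, angles in rad, forces in N, time in s.
With the tool pointing down it reaches from about 0.35 to 0.775 m from the base axis. Payload 7.3 kg.
Tool frame: the origin (TCP) lies at the very end of the fingers, on their centre line; the grasp point (between the pads) lies 19 mm behind it; z points along the fingers, y is the direction in which the jaws open and shut (so a half turn about z gives the same grasp; the last joint's range is limited). The gripper opens to 92 mm and grips with 3 to 60 N. Pads are 19 mm wide; open, the fingers measure 130 mm over their backs; the gripper's body (75 mm by 190 mm) begins 47 mm behind the grasp point.
Start: joints at [1.131, 0.342, 1.524, -0, 1.275, -0.146], TCP at [0.152, 0.503, 0.227] pointing down, gripper open.
Joint ranges: [-2.53, 2.53], [-0.77, 2.02], [0.04, 2.7], [-1, 4.14], [0.28, 2.66], [-3.11, 3.11]. Speed limits (rad/s): [2.57, 2.57, 3.14, 3.14, 3.14, 3.14].

## Interface

Orientations are given as [roll, pitch, yaw] about the fixed x, y, z axes, in that order (R = Rz(yaw) Ry(pitch) Rx(roll)).
In Python, from cell import monitor, eyes, order gives the robot as it stands. The module is installed in compiled form; this text tells all that it offers.
- The arm moves only by the tool carry_out, never from a script. Its argument "targets" is a list of rows, each a list of 2 entries, a list of its own where there are three numbers: the shift along the tool's x, y, z in m, then the turn about the tool's z in rad. In form: [[[dx, dy, dz], twist], ...]. A call has 1 to 10 rows; each row shifts and turns the pose as measured when the row begins, along the tool's axes as they then stand; what a row does not reach is not made up. A row lasts 1/8 s, in which the tool goes at most 62.5 mm and 10.7 degrees, less where a joint would pass 70% of its speed; a pose out of reach is approached as far as the arm can. A call is refused whole if a number of a shift passes 0.0625 or a number of a turn 0.188, either way. A call with a gripper value outside its range is refused whole. "fingers" is the closure, from 0 (fully open) to 1 (shut), set as the call begins (left out, the last holds). The fingers move at their own pace and stop on an object; "grip_force" is the grip in N (left out, the last holds). Time passes only in rows, so rows that do not move let the fingers close. It gives the time, the measured TCP pose, the force and the opening at its end, in the units of the state.
- monitor.observe(): the state, without advancing time (a new reading comes with each control period).
- eyes.read_camera(name): name is "scene" or "top" or "wrist"; returns the picture (400x640x3 uint8, red, green, blue); there is no depth.
- eyes.camera_info(name): a dict with "K" (3x3 intrinsics, pixels), "rvec" (rotation vector, rad) and "tvec" (3), from world to camera coordinates, as OpenCV has them. Camera axes: x right, y down, z forward; pixel columns grow to the right and rows downward; lengths in m; the calibration is good to about 2 mm. The wrist camera is an equidistant fisheye: a pixel r from the principal point sees the ray r / f radians off the axis. A picture is of the moment at which its call begins: read the wrist's pose just before it. camera_info takes no time and is no camera call; for the wrist camera it gives the pose at the moment of the call.
- order.hand_in(): hands the job in, once; it reports no verdict.
The state is a dict: "time": time; "qpos": joint angles; "qvel": joint speeds; "joint_efforts": joint torques, N m; "tool_pos": TCP position; "tool_rot": TCP orientation; "contact_force": force on the tool from outside, world axes, zero at the start; "torque": the same for the moment, N m; "opening": finger opening in m.
Only numpy, scipy, OpenCV 4.12 (cv2) and the standard library are available. Lean on these libraries where they do the work, as an engineer would, in place of code of your own. Each camera call takes 0.05 s, during which the arm holds its last target.

## Working session

There is one attempt and no reset: what is moved stays moved. The work goes in short steps, Python scripts to look and compute and a tool call to move; the robot and the scene stay as the last step left them, time stands still between calls to the robot, and variables do not carry over. Pictures are saved under pics/ and viewed, and the job is handed in when it is done.

Besides the shell and the picture viewer there is one more tool, called after "Request:" by a JSON object that holds its "fn" and its "kwargs", one argument or row to a line. carry_out: Moves the arm, as the interface text tells. Its arguments: {"type":"object","properties":{"targets":{"type":"array","items":{"type":"array"}},"fingers":{"type":"number"},"grip_force":{"type":"number"}},"required":["targets"]}

```bash
mkdir -p pics
python3 - <<'E'
from cell import monitor, eyes
import cv2
s=monitor.observe(); print(s)
for n in ["scene","top","wrist"]:
    i=eyes.camera_info(n); print(n,i)
    im=eyes.read_camera(n); cv2.imwrite(f"pics/{n}0.png",im[:,:,::-1])
E
```

```text
{'time': 0.0, 'qpos': array([ 1.13103779e+00,  3.42689751e-01,  1.52501030e+00,  3.73440446e-06,
        1.27535943e+00, -1.46053488e-01]), 'qvel': array([-1.64706717e-03,  5.17567742e-04,  4.03952086e-05,  5.43643222e-04,
       -7.58801581e-04, -1.27912745e-03]), 'joint_efforts': array([-5.43943825e-04, -4.31248355e+01, -2.44217777e+01,  7.19388644e-02,
        5.59698092e-02, -1.19373485e-04]), 'tool_pos': array([0.1518236 , 0.50215848, 0.2260644 ]), 'tool_rot': array([-3.14014196e+00, -2.17007364e-04,  2.84788635e+00]), 'contact_force': array([-0.27138557,  0.45773894,  0.27630996]), 'torque': array([ 0.00111202, -0.0732928 ,  0.02898649]), 'opening': 0.09179403916435994}
scene {'K': array([[503.36669945,   0.        , 321.17983872],
       [  0.        , 503.36669945, 206.55504178],
       [  0.        ,   0.        ,   1.        ]]), 'rvec': array([ 1.72670147,  1.57438601, -0.7698397 ]), 'tvec': array([-0.1026732 , -0.26536207,  1.585604  ])}
top {'K': array([[436.65956741,   0.        , 324.36453698],
       [  0.        , 436.65956741, 199.03569183],
       [  0.        ,   0.        ,   1.        ]]), 'rvec': array([ 2.15230013, -2.12447938,  0.15555155]), 'tvec': array([0.02394984, 0.55502013, 0.96856892])}
wrist {'K': array([[309.70691629,   0.        , 318.26733143],
       [  0.        , 309.70691629, 201.20614604],
       [  0.        ,   0.        ,   1.        ]]), 'rvec': array([-2.32311511, -1.72231423, -0.25512398]), 'tvec': array([-0.52288054, -0.03589447,  0.39043646])}
```

View pics/scene0.png

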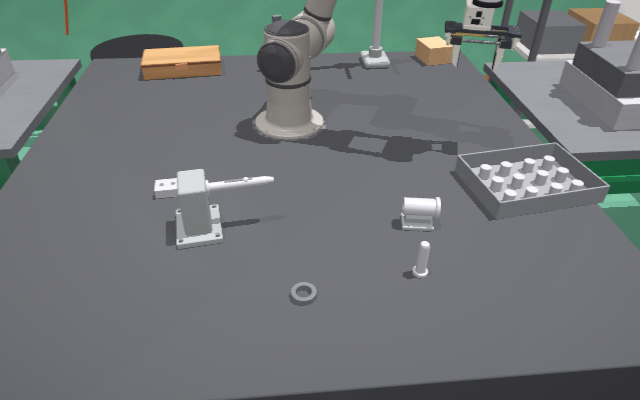

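View pics/top0.png

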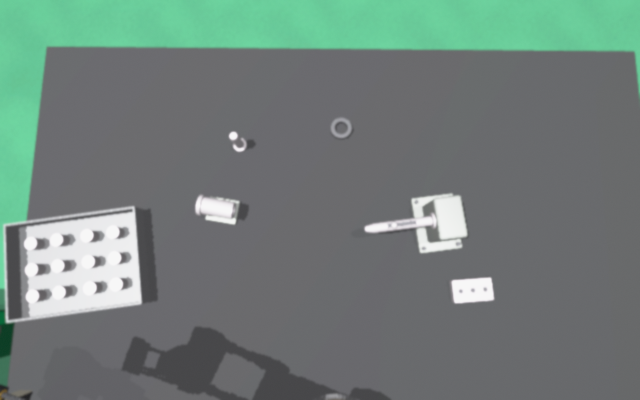

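View pics/wrist0.png

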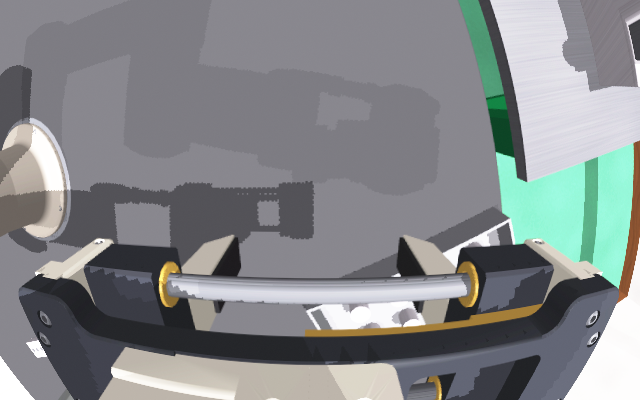

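The scene view shows the bushing at (420,208), flange right. The stand is at (195,210) with its bar tip at (272,180). The top view shows the bushing at (216,207), flange left, the bar tip at (367,229) and the block at (450,217). I'll crop and measure these.

```bash
cat > h.py <<'E'
import numpy as np, cv2
from cell import monitor, eyes
def ray(n,uv,info=None):
    i=info or eyes.camera_info(n)
    R=cv2.Rodrigues(i["rvec"])[0]; K=i["K"]
    d=R.T@(np.linalg.inv(K)@[uv[0],uv[1],1.0]); c=-R.T@i["tvec"]
    return c,d/np.linalg.norm(d)
def onz(n,uv,z):
    c,d=ray(n,uv); return c+d*(z-c[2])/d[2]
def proj(n,P):
    i=eyes.camera_info(n); return cv2.projectPoints(np.array([P],float),i["rvec"],i["tvec"],i["K"],None)[0].ravel()
E
python3 - <<'E'
from h import *
t=cv2.imread("pics/top0.png"); s=cv2.imread("pics/scene0.png")
a=cv2.resize(t[180:240,180:260],None,fx=8,fy=8,interpolation=cv2.INTER_CUBIC)[:,:640]
cv2.imwrite("pics/a.png",a)
b=cv2.resize(t[185:260,355:475],None,fx=6,fy=6,interpolation=cv2.INTER_CUBIC); cv2.imwrite("pics/b.png",b)
c=cv2.resize(s[180:240,385:455],None,fx=8,fy=8,interpolation=cv2.INTER_CUBIC); cv2.imwrite("pics/c.png",c)
d=cv2.resize(s[165:245,150:280],None,fx=6,fy=6,interpolation=cv2.INTER_CUBIC); cv2.imwrite("pics/d.png",d)
print(onz("top",(216,207),.05),onz("top",(367,229),.11),onz("top",(450,217),.135), onz("top",(240,145),0),onz("top",(341,128),0))
E
```

```text
[0.53191142 0.2796251  0.05      ] [ 0.48068291 -0.06133308  0.11      ] [ 0.50582441 -0.23199178  0.135     ] [0.69334822 0.2412626  0.        ] [ 0.73965739 -0.00724012  0.        ]
```

View pics/a.png

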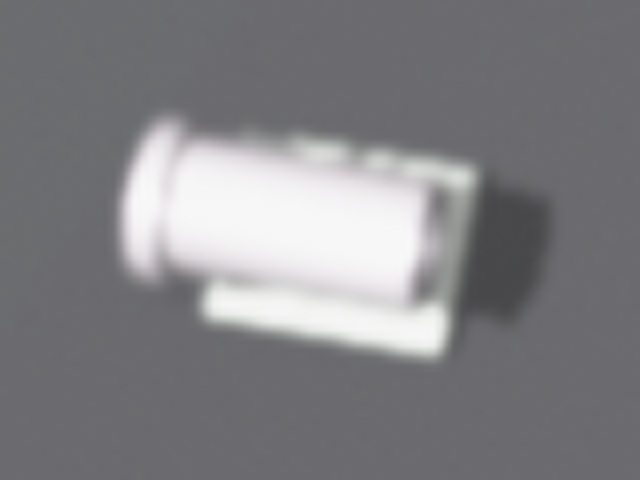

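View pics/b.png

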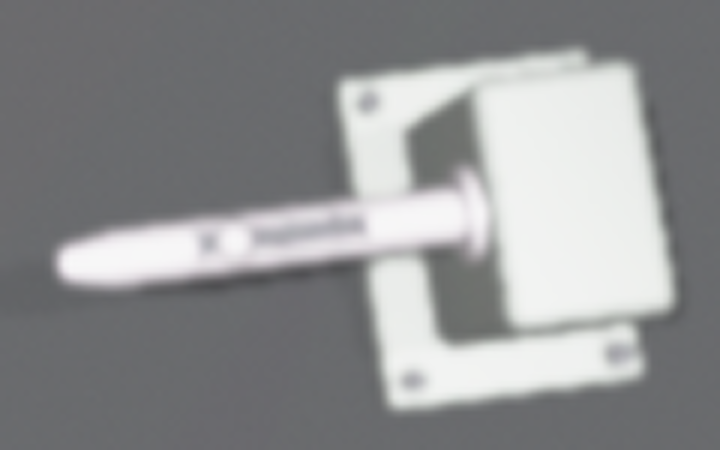

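View pics/c.png

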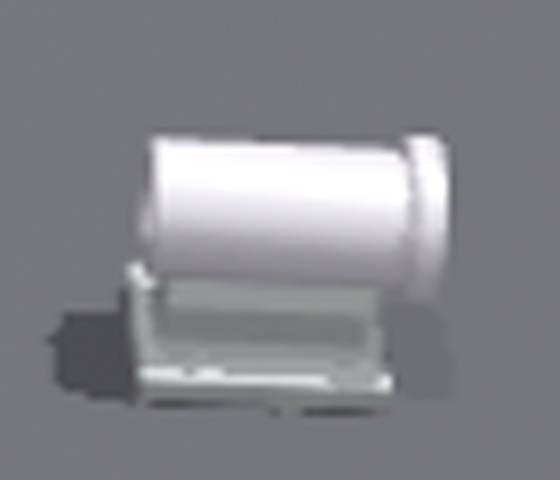

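View pics/d.png

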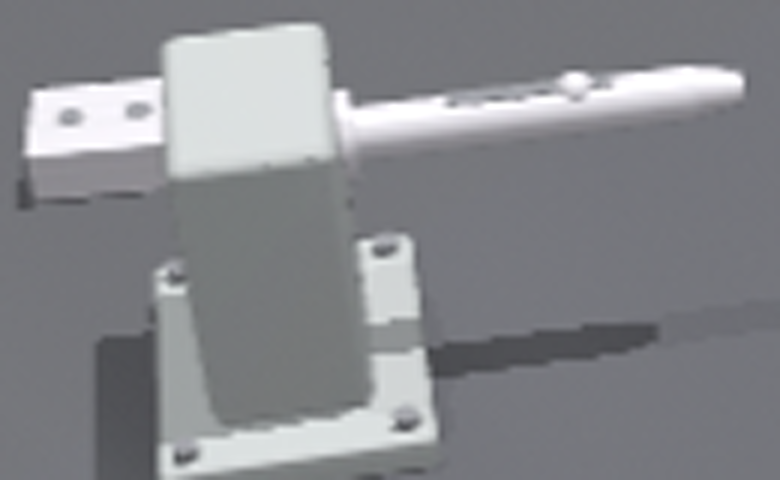

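```bash
cat >> h.py <<'E'
from scipy.spatial.transform import Rotation as Ro
def plan(target,yaw,n):
    """rows in tool frame from present pose to a target TCP and yaw (tool kept as is otherwise)"""
    s=monitor.observe(); p=s["tool_pos"]; R=Ro.from_euler("xyz",s["tool_rot"]).as_matrix()
    d=(np.array(target)-p)/n
    y0=s["tool_rot"][2]; dy=(yaw-y0+np.pi)%(2*np.pi)-np.pi; tw=-dy/n
    rows=[]
    for k in range(n):
        v=R.T@d; rows.append([[*np.round(v,4)],round(tw,4)])
        R=R@Ro.from_rotvec([0,0,tw]).as_matrix()
    print("d",d*n,"dyaw",dy); print(str([[ [float(x) for x in r[0]],float(r[1])] for r in rows]).replace(" ",""))
E
python3 - <<'E'
from h import *
i=eyes.camera_info("wrist");R=cv2.Rodrigues(i["rvec"])[0];print("wcam",-R.T@i["tvec"],"axis",R[2])
i=eyes.camera_info("top");R=cv2.Rodrigues(i["rvec"])[0];print("tcam",-R.T@i["tvec"],"axis",R[2])
i=eyes.camera_info("scene");R=cv2.Rodrigues(i["rvec"])[0];print("scam",-R.T@i["tvec"])
def tp(x,y,z): return onz("top",(355+(x-2.5)/6,185+(y-2.5)/6),z)
T=tp(60,264,.11);Rt=tp(440,215,.11);B=tp(237,240,.1145)
print("tip",T,"root",Rt,"yaw",np.degrees(np.arctan2(*(Rt-T)[1::-1])),"ball",B,"from tip",np.linalg.norm(B-T))
h1,h2,h3=tp(369,102,.016),tp(412,380,.016),tp(620,353,.016)
print("base holes",h1,h2,h3,np.degrees(np.arctan2(*(h1-h2)[1::-1])),np.degrees(np.arctan2(*(h3-h2)[1::-1])),"centre",(h1+h3)/2)
c=[tp(*q,.135) for q in [(475,85),(635,65),(672,310),(512,328)]]
print("top centre",np.mean(c,0),[np.degrees(np.arctan2(*(c[b]-c[a])[1::-1])) for a,b in((0,1),(3,2),(0,3),(1,2))])
def sp(x,y,z): return onz("scene",(150+(x-2.5)/6,165+(y-2.5)/6),z)
print("scene tip",sp(738,85,.11),"ball",sp(575,76,.1145))
plan([0.532,0.285,0.226],np.radians(80),10)
E
```

```text
wcam [0.07609083 0.52399077 0.38324305] axis [ 0.27885885 -0.08600709 -0.95647296]
tcam [0.40079905 0.02249643 1.04192164] axis [ 0.15216565  0.00857632 -0.98831779]
scam [ 1.42733068 -0.04766357  0.74535507]
tip [ 0.48150718 -0.05617628  0.11      ] root [ 0.50076253 -0.19162148  0.11      ] yaw -81.90885270939121 ball [ 0.49045239 -0.11852167  0.1145    ] from tip 0.06314439740482759
base holes [ 0.55536011 -0.1862093   0.016     ] [ 0.44624055 -0.20089478  0.016     ] [ 0.45777034 -0.28196596  0.016     ] 7.664901419320761 -81.90578391224835 centre [ 0.50656522 -0.23408763  0.016     ]
top centre [ 0.50526131 -0.23228517  0.135     ] [np.float64(-82.09682923242093), np.float64(-82.86238534066972), np.float64(-172.8277358550671), np.float64(-173.43529633580158)]
scene tip [ 0.47879612 -0.0556997   0.11      ] ball [ 0.47464611 -0.116189    0.1145    ]
d [ 3.80118026e-01 -2.17264061e-01 -2.36376060e-04] dyaw -1.4515860057574443
[[[-0.0427,-0.0098,0.0],0.1452],[[-0.0436,-0.0035,0.0],0.1452],[[-0.0437,0.0028,0.0],0.1452],[[-0.0428,0.0091,0.0],0.1452],[[-0.0411,0.0152,0.0],0.1452],[[-0.0384,0.021,0.0],0.1452],[[-0.035,0.0263,0.0],0.1452],[[-0.0308,0.0311,0.0],0.1452],[[-0.026,0.0352,0.0],0.1452],[[-0.0206,0.0386,0.0],0.1452]]
```

Request:
{"fn": "carry_out", "kwargs": {
  "targets": [
    [[-0.0427,-0.0098,0.0],0.145],
    [[-0.0436,-0.0035,0.0],0.145],
    [[-0.0437,0.0028,0.0],0.145],
    [[-0.0428,0.0091,0.0],0.145],
    [[-0.0411,0.0152,0.0],0.145],
    [[-0.0384,0.021,0.0],0.145],
    [[-0.035,0.0263,0.0],0.145],
    [[-0.0308,0.0311,0.0],0.145],
    [[-0.026,0.0352,0.0],0.145],
    [[-0.0206,0.0386,0.0],0.145]
  ],
  "fingers": 0
}}

```text
time: 1.4
tool_pos: [0.5359, 0.272, 0.223]
tool_rot: [-3.137, 0.004, 1.357]
contact_force: [0.4, 0.2, -0.2]
opening: 0.0915
```

Run:
```python
from h import *
plan([0.532,0.285,0.2],np.radians(80),3)
i=eyes.camera_info("wrist"); np.savez("pics/w1.npz",**i)
cv2.imwrite("pics/w1.png",eyes.read_camera("wrist")[:,:,::-1])
```

```text
d [-0.0038979   0.0129854  -0.02301217] dyaw 0.03971572676741175
[[[0.004,-0.0022,0.0077],-0.0132],[[0.004,-0.0021,0.0077],-0.0132],[[0.004,-0.0021,0.0077],-0.0132]]
```

View pics/w1.png

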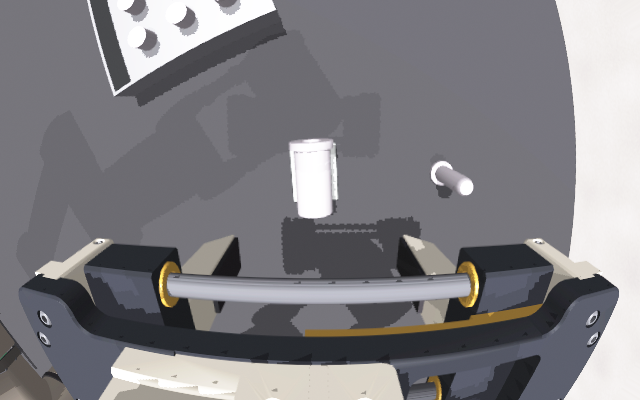

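```bash
cat >> h.py <<'E'
def wray(uv,i):
    R=cv2.Rodrigues(i["rvec"])[0];K=i["K"]
    x=(uv[0]-K[0,2])/K[0,0];y=(uv[1]-K[1,2])/K[1,1];th=np.hypot(x,y)
    d=np.array([np.sin(th)*x/th,np.sin(th)*y/th,np.cos(th)])
    return -R.T@i["tvec"],R.T@d
def wproj(P,i):
    R=cv2.Rodrigues(i["rvec"])[0];K=i["K"];q=R@P+i["tvec"].ravel();r=np.hypot(q[0],q[1]);th=np.arctan2(r,q[2])
    return K[0,2]+K[0,0]*th*q[0]/r,K[1,2]+K[1,1]*th*q[1]/r
E
python3 - <<'E'
from h import *
t=cv2.imread("pics/w1.png")
cv2.imwrite("pics/w1c.png",cv2.resize(t[130:225,275:355],None,fx=6,fy=6,interpolation=cv2.INTER_CUBIC))
g=cv2.cvtColor(t,cv2.COLOR_BGR2GRAY)
for v in (146,160,180,200,212): print(v,g[v,285:345])
print(g[132:222,314])
E
```

```text
146 [109 108 108 124 166 219 236 243 246 248 249 251 252 253 253 253 253 254
 254 254 254 255 255 255 255 255 255 255 254 254 254 254 254 254 253 253
 252 252 251 248 245 241 237 232 225 211 190 162 185 179 142  98 109 109
 109 109 108 108 108 108]
160 [119 118 118 118 116 163 253 255 251 233 225 238 243 247 250 251 252 252
 253 254 254 254 254 254 254 254 254 254 255 255 255 255 254 254 253 253
 252 251 248 245 241 236 227 212 193 182 222 222 253 254 249 118 119 118
 119 118 118 118 118 119]
180 [119 118 118 118 119 119 139 247 254 254 246 228 243 249 252 253 253 254
 254 254 255 255 255 255 255 255 255 255 255 255 255 255 255 255 255 254
 254 254 253 252 250 246 242 234 215 190 177 209 217 245 253 245 137 115
 118 119 118 117 119 118]
200 [119 118 119 119 118 118 118 119 153 244 253 252 234 241 248 252 253 254
 254 254 255 255 255 255 255 255 255 255 255 255 255 255 255 255 255 255
 254 254 253 253 252 248 244 239 231 206 173 114  91  93 101 125 103 113
 118 118 118 118 118 118]
212 [119 118 118 118 119 118 118 118 117 118 118 119 125 223 243 250 252 253
 254 254 254 255 255 255 255 255 255 255 255 255 255 255 255 255 255 254
 254 254 253 253 252 249 245 240 233 215 170 108  87  91  91  92 116 119
 118 118 119 118 119 118]
[108 109 110 108 108 112 139 234 253 249 229 249 255 254 254 254 254 254
 253 226 254 255 255 255 255 255 255 255 255 255 255 255 255 255 255 255
 255 255 255 255 255 255 255 255 255 255 255 255 255 255 255 255 255 255
 255 255 255 255 255 255 255 255 255 255 255 255 255 255 255 255 255 255
 255 255 255 255 255 255 255 255 255 255 255 255 255 252 172 118 118 118]
```

View pics/w1c.png

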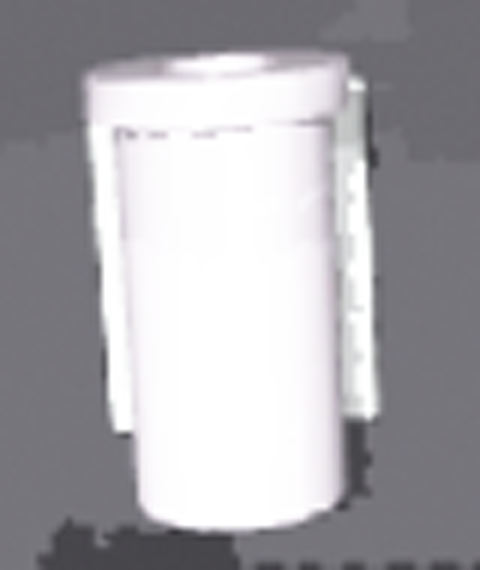

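Run:
```python
from h import *
i=dict(np.load("pics/w1.npz"))
def at(uv,z):
    c,d=wray(uv,i); return c+d*(z-c[2])/d[2]
A=[]
for v,l,r in((160,295.2,330.3),(180,296.1,331.2),(200,297,331.7),(210,297.3,331.8)):
    c,a=wray((l,v),i);_,b=wray((r,v),i)
    m=a/np.linalg.norm(a)+b/np.linalg.norm(b)
    P=c+m*(.05-c[2])/m[2];A.append(P)
    w=np.degrees(np.arccos(a@b)); print(P,w, 2*np.linalg.norm(P-c)*np.sin(np.radians(w/2)))
A=np.array(A);dd=A[-1]-A[0];print("yaw",np.degrees(np.arctan2(dd[1],dd[0])))
f=at((313.5,151),.074);p=at((315,217.7),.069);print("flange step",f,"plain",p,np.linalg.norm((f-p)[:2]), "yaw", np.degrees(np.arctan2(*(p-f)[1::-1])))
h=at((310,138.3),.074);print("head",h, np.linalg.norm((h-p)[:2]))
print("wcam",wray((1,1),i)[0])
```

```text
[0.53429655 0.29566858 0.05      ] 6.474335253992824 0.037768233192638584
[0.53042066 0.27379644 0.05      ] 6.488420836065711 0.03834579623791277
[0.52619622 0.25129754 0.05      ] 6.41948375260004 0.03860623714723533
[0.52385391 0.23976123 0.05      ] 6.381641363045798 0.038781341406430185
yaw -100.58005387463595
flange step [0.53836938 0.30818188 0.074     ] plain [0.52412553 0.23744027 0.069     ] 0.07216136640869221 yaw -101.38430942399464
head [0.5377554  0.32134004 0.074     ] 0.08499966965242084
wcam [0.55322906 0.34840481 0.37968706]
```

Run:
```python
from h import *
plan([0.5312,0.2768,0.11],np.radians(79.2),5)
```

```text
d [-0.00907575  0.00830272 -0.11248765] dyaw 0.03541777858952422
[[[0.0013,-0.0021,0.0225],-0.0071],[[0.0014,-0.0021,0.0225],-0.0071],[[0.0014,-0.0021,0.0225],-0.0071],[[0.0014,-0.0021,0.0225],-0.0071],[[0.0014,-0.0021,0.0225],-0.0071]]
```

Request:
{"fn": "carry_out", "kwargs": {
  "targets": [
    [[0.0014,-0.0021,0.0225],-0.007],
    [[0.0014,-0.0021,0.0225],-0.007],
    [[0.0014,-0.0021,0.0225],-0.007],
    [[0.0014,-0.0021,0.0225],-0.007],
    [[0.0014,-0.0021,0.0225],-0.007],
    [[0,0,0],0]
  ]
}}

```text
time: 2.2
tool_pos: [0.5311, 0.2753, 0.1045]
tool_rot: [-3.137, 0.007, 1.381]
contact_force: [0.7, -0.4, -0.1]
opening: 0.0918
```

Run:
```python
from h import *
print(monitor.observe()["tool_rot"])
plan([0.5312,0.2768,0.031],np.radians(79.2),5)
```

```text
[-3.13708938  0.00748597  1.3813939 ]
d [ 0.00010507  0.00152593 -0.07346136] dyaw 0.0009068698186514013
[[[0.0004,0.0,0.0147],-0.0002],[[0.0004,0.0,0.0147],-0.0002],[[0.0004,0.0,0.0147],-0.0002],[[0.0004,0.0,0.0147],-0.0002],[[0.0004,0.0,0.0147],-0.0002]]
```

Request:
{"fn": "carry_out", "kwargs": {
  "targets": [
    [[0.0004,0,0.0137],0],
    [[0.0004,0,0.0137],0],
    [[0.0004,0,0.0137],0],
    [[0.0004,0,0.0137],0],
    [[0.0004,0,0.0137],0],
    [[0,0,0],0]
  ]
}}

```text
time: 2.95
tool_pos: [0.5321, 0.2772, 0.0327]
tool_rot: [-3.139, 0.006, 1.381]
contact_force: [-0.5, -0.7, 0.2]
opening: 0.0922
```

Run:
```python
from h import *
plan([0.5312,0.2768,0.031],np.radians(79.2),1)
i=eyes.camera_info("wrist"); np.savez("pics/w2.npz",**i)
cv2.imwrite("pics/w2.png",eyes.read_camera("wrist")[:,:,::-1])
cv2.imwrite("pics/s2.png",cv2.resize(eyes.read_camera("scene")[100:300,340:540,::-1],None,fx=3,fy=3))
```

```text
d [-0.00090768 -0.00036192 -0.00173052] dyaw 0.0009817361710120487
[[[-0.0005,-0.0008,0.0017],-0.001]]
```

View pics/w2.png

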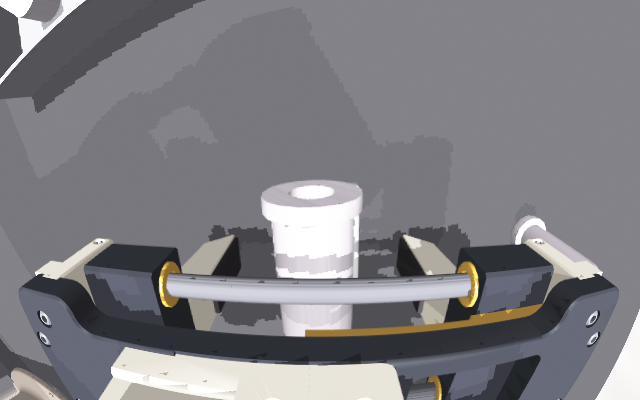

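View pics/s2.png

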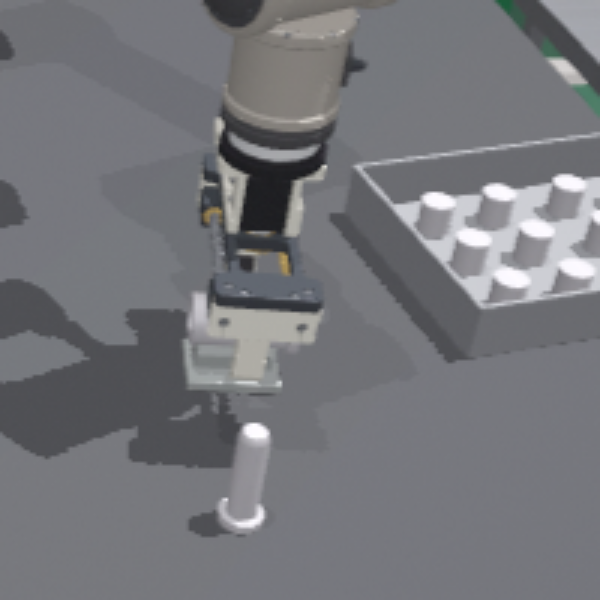

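Run:
```python
from h import *
t=cv2.imread("pics/w2.png")
cv2.imwrite("pics/w2c.png",cv2.resize(t[170:350,240:380],None,fx=4,fy=4,interpolation=cv2.INTER_CUBIC)[:600])
g=cv2.cvtColor(t,cv2.COLOR_BGR2GRAY).astype(int)
for v in (205,230,240,247,262,268,320,326): print(v,g[v,258:290],g[v,340:366])
```

```text
205 [121 120 129 166 214 229 237 243 247 249 250 250 251 252 252 251 251 249
 248 244 236 226 208 207 207 195 182 183 183 183 182 181] [253 253 254 253 253 253 252 251 250 249 249 248 246 245 244 242 238 233
 226 212 198 179 145 120 120 122]
230 [ 70  69  69  70  70  70  70  69  78 119 121 120 120 130 162 213 227 236
 243 246 248 250 251 252 252 252 253 253 253 254 254 254] [252 251 250 249 248 247 245 243 242 234 226 216 202 215 253 253 253 250
 223 112 131 132 124 121 121 121]
240 [ 69  70  70  70  69  70  70  69  70  70  70  70  69  69 101 227 224 231
 239 244 247 249 251 252 252 252 253 253 254 254 254 254] [252 251 250 248 248 247 245 243 241 232 225 214 199 192 214 240 245 236
 191  98  91  90  90  89  87  82]
247 [ 80  80  80  80  79  80  80  80  81  80  80  80  80  79  81  98 191 224
 234 242 247 249 250 251 252 252 253 253 253 254 254 254] [252 251 250 249 248 246 244 242 241 232 224 211 196 186 193 192 190 176
 137  87  80  80  80  80  80  81]
262 [ 80  80  80  80  80  81  80  80  80  80  80  80  80  80  81  80  85 115
 156 165 173 179 184 187 190 193 196 198 199 202 204 205] [200 195 192 191 190 187 184 182 178 171 166 159 162 191 216 216 212 194
 130  82  81  80  80  80  80  80]
268 [ 80  80  81  81  79  80  80  80  80  80  79  81  80  80  80  79  80 123
 206 228 215 218 225 228 229 232 233 234 235 228 203 206] [199 194 191 191 190 186 184 181 184 198 217 202 190 203 215 214 208 196
 120  80  80  80  80  80  80  81]
320 [128 131 132 131 131 131 124  82  80  79 118 126 123 122 120 119 119 129
 131 130 131 130 131 136 156 182 194 203 209 214 218 221] [218 211 208 208 205 200 197 193 183 174 165 134  95  80  81  80  80  80
  80  80  81  81  80  80  80  80]
326 [131 131 132 131 132 131 132 131 131 132 132 131 131 131 132 132 131 131
 131 131 132 132 131 132 139 172 187 198 206 212 217 221] [216 210 209 207 205 200 195 189 181 171 158 113  85  81  80  80  81  80
  81  80  80  79  80  81  80  80]
```

View pics/w2c.png

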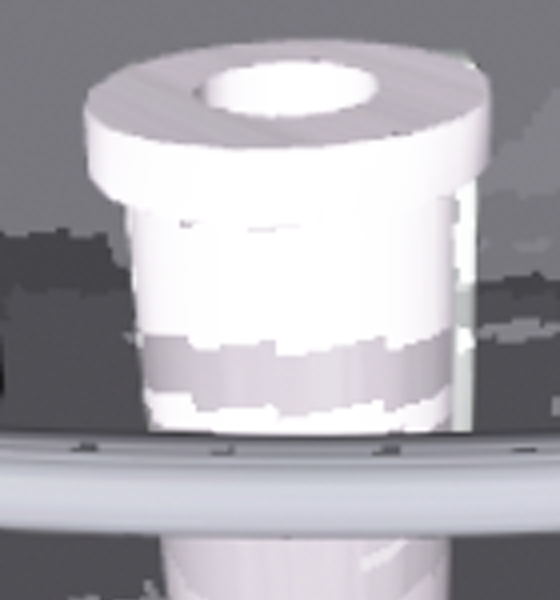

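Run:
```python
from h import *
i=dict(np.load("pics/w2.npz")); s=monitor.observe()
R=Ro.from_euler("xyz",s["tool_rot"]).as_matrix(); p=s["tool_pos"]
A=[]
for v,l,r in((230,272,352.5),(240,272.5,352.7),(247,273.7,352.8),(262,275.2,351.5),(268,275.3,352),(320,281.8,351),(326,282.3,350.8)):
    c,a=wray((l,v),i);_,b=wray((r,v),i); m=a+b
    P=c+m*(.05-c[2])/m[2];A.append(P); w=np.arccos(a@b)
    print(v,P, 2*np.linalg.norm(P-c)*np.sin(w/2), "tool",R.T@(P-p))
A=np.array(A);dd=A[-2:].mean(0)-A[:3].mean(0);print("yaw",np.degrees(np.arctan2(dd[1],dd[0])))
# bore & head face centre at head end: flange bottom edge
c,d=wray((311,207),i)
# bore mouth ellipse centre on head plane
dirv=np.array([np.cos(np.radians(-101)),np.sin(np.radians(-101)),0])
for uv in ((312.5,192),):
    c,d=wray(uv,i); P=c+d*(.05-c[2])/d[2]; print("bore centre",P, P+dirv*.04)
```

```text
230 [0.53310551 0.297821   0.05      ] 0.03906562856869252 tool [ 0.01990368 -0.00371033 -0.01598473]
240 [0.53221626 0.29250817 0.05      ] 0.03942982473511736 tool [ 0.01451852 -0.00358303 -0.0159574 ]
247 [0.53177539 0.2886613  0.05      ] 0.039267437350999405 tool [ 0.01065751 -0.00329148 -0.01593788]
262 [0.53014597 0.28025122 0.05      ] 0.03873653733076228 tool [ 0.00209117 -0.00330776 -0.0158943 ]
268 [0.52959904 0.27673247 0.05      ] 0.03931136467550789 tool [-0.00146757 -0.00318216 -0.01587626]
320 [0.52429608 0.24235002 0.05      ] 0.039192138563190024 tool [-0.03623302 -0.00191452 -0.01569997]
326 [0.52349442 0.23782083 0.05      ] 0.03933196712386536 tool [-0.04083208 -0.00184879 -0.01567661]
yaw -99.09518065324568
bore centre [0.53698953 0.31668896 0.05      ] [0.52935717 0.27742387 0.05      ]
```

Run:
```python
from h import *
i=dict(np.load("pics/w2.npz")); s=monitor.observe()
R=Ro.from_euler("xyz",s["tool_rot"]).as_matrix(); p=s["tool_pos"]
for q in ([0,0,0],[0,.046,0],[0,-.046,0],[.04,0,-.02],[-.04,0,-.02]): print(q,wproj(p+R@q,i))
plan([0.5298,0.277,0.031],np.radians(80.3),1)
```

```text
[0, 0, 0] (np.float64(319.7607438183125), np.float64(252.13897335763775))
[0, 0.046, 0] (np.float64(400.2355186602577), np.float64(250.9162344179352))
[0, -0.046, 0] (np.float64(239.17116800969933), np.float64(251.06779188883544))
[0.04, 0, -0.02] (np.float64(319.9194220830605), np.float64(192.50029948988956))
[-0.04, 0, -0.02] (np.float64(319.7843550139703), np.float64(330.2190889424844))
d [-0.00317868 -0.00049641 -0.0031151 ] dyaw 0.0201757023963669
[[[-0.0011,-0.003,0.0031],-0.0202]]
```

Request:
{"fn": "carry_out", "kwargs": {
  "targets": [
    [[-0.0005,-0.003,0.002],-0.02],
    [[0,0,0],0]
  ]
}}

```text
time: 3.3
tool_pos: [0.5304, 0.2778, 0.033]
tool_rot: [3.14, 0.004, 1.403]
contact_force: [0.9, 0.2, 0.3]
opening: 0.0921
```

Request:
{"fn": "carry_out", "kwargs": {
  "targets": [
    [[0,0,0],0],
    [[0,0,0],0],
    [[0,0,0],0],
    [[0,0,0],0],
    [[0,0,0],0],
    [[0,0,0],0]
  ],
  "fingers": 1,
  "grip_force": 15
}}

```text
time: 4.05
tool_pos: [0.5304, 0.278, 0.0338]
tool_rot: [3.14, 0.003, 1.403]
contact_force: [-2.0, 0.7, 0.4]
opening: 0.0401
```

Request:
{"fn": "carry_out", "kwargs": {
  "targets": [
    [[0,0,0],0],
    [[0,0,0],0],
    [[0,0,-0.01],0],
    [[0,0,-0.02],0],
    [[0,0,-0.02],0],
    [[0,0,-0.015],0],
    [[0,0,0],0]
  ],
  "grip_force": 45
}}

```text
time: 4.92
tool_pos: [0.5281, 0.2772, 0.0986]
tool_rot: [-3.137, 0.008, 1.403]
contact_force: [0.4, 0.5, -6.3]
opening: 0.0401
```

Run:
```python
from h import *
print(monitor.observe()["contact_force"])
i=eyes.camera_info("wrist"); s=monitor.observe();np.savez("pics/w3.npz",p=s["tool_pos"],r=s["tool_rot"],**i)
t=eyes.read_camera("wrist")[:,:,::-1];cv2.imwrite("pics/w3.png",t)
cv2.imwrite("pics/w3c.png",cv2.resize(t[170:350,220:420],None,fx=4,fy=4,interpolation=cv2.INTER_CUBIC)[:600])
g=cv2.cvtColor(t.copy(),cv2.COLOR_BGR2GRAY).astype(int)
for v in (205,230,235,240,245,320,326): print(v,g[v,258:290],g[v,340:366])
```

```text
[ 0.35872556  0.48907919 -6.27013663]
205 [118 118 119 118 121 121 122 122 121 132 199 214 226 232 238 243 245 245
 246 247 248 249 250 250 251 251 249 246 246 245 239 234] [225 228 238 245 246 247 249 250 250 250 251 251 250 248 246 245 244 242
 241 238 239 236 231 223 211 196]
230 [ 84 101 103 119 122 121 121 121 121 121 122 122 122 116 108 108 120 121
 121 141 177 207 222 231 238 242 243 245 247 248 250 251] [253 253 252 252 251 250 249 246 245 243 242 239 237 235 226 214 201 174
 128  73  73  74  73  74  73  73]
235 [ 73  73  74  73  73  73  74  73  73  73  73  73  73  73  73  74  82  93
 111 123 144 205 219 230 236 241 244 245 247 248 249 250] [253 253 252 252 251 250 248 246 244 243 241 238 237 234 224 212 197 177
 162 160 140 141 109  83  73  74]
240 [ 73  73  74 103 109 128 148 151 152 158 160 159 160 160 159 160 160 160
 160 153 139 142 148 155 162 205 244 245 247 248 250 251] [253 253 252 252 251 250 248 245 244 243 241 238 236 232 220 208 193 142
 113 165 219 219 220 218 219 219]
245 [160 160 160 160 160 160 159 160 160 159 161 160 160 160 160 160 160 157
 126  57  46 135 147 155 160 166 186 244 247 248 249 250] [253 253 252 251 251 249 247 245 244 242 241 237 235 230 218 205 189 135
  70  64 125 198 216 219 219 218]
320 [126 139 139 139 140 139 139 140 140 139 139 137 129 121 122 121 121 121
 122 121 121 120 121 122 122 122 136 161 176 184 191 197] [216 213 209 202 197 196 193 190 185 181 173 163 151 115  81  73  74  73
  74  73  73  74  74  73  74  73]
326 [ 61 109 140 139 140 140 139 140 139 140 133 124 121 122 120 100 101 101
 104 105 107 108 110 110  78  74  86 138 171 181 189 196] [215 212 207 198 195 194 190 186 182 178 169 160 146 105  79  73  74  73
  73  73  73  74  73  74  73  74]
```

View pics/w3c.png

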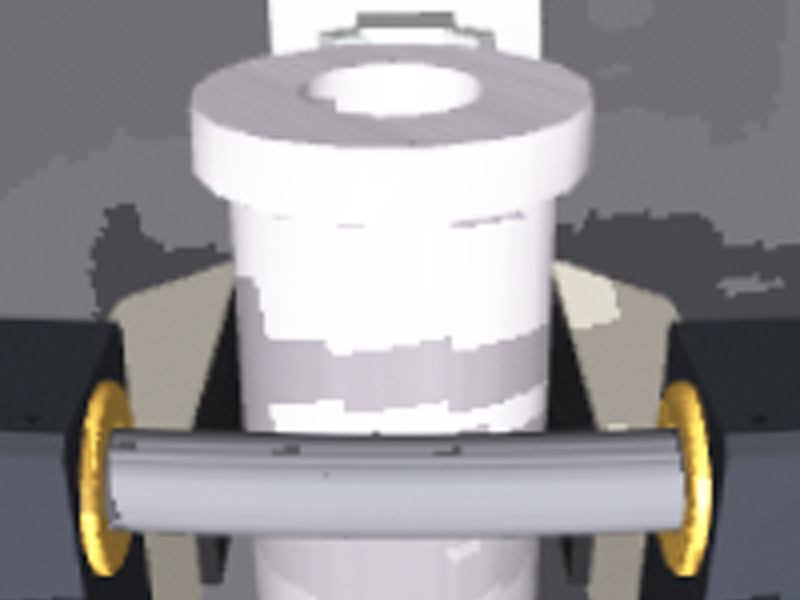

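Run:
```python
from h import *
plan([0.495,-0.205,0.26],np.radians(97.9),10)
```

```text
d [-0.03254274 -0.48195425  0.16230681] dyaw 0.305974134964476
[[[-0.0482,0.0048,-0.0158],-0.0306],[[-0.0483,0.0033,-0.0158],-0.0306],[[-0.0484,0.0018,-0.0158],-0.0306],[[-0.0484,0.0003,-0.0158],-0.0306],[[-0.0484,-0.0012,-0.0158],-0.0306],[[-0.0484,-0.0026,-0.0158],-0.0306],[[-0.0483,-0.0041,-0.0158],-0.0306],[[-0.0481,-0.0056,-0.0158],-0.0306],[[-0.0479,-0.0071,-0.0158],-0.0306],[[-0.0477,-0.0085,-0.0158],-0.0306]]
```

Request:
{"fn": "carry_out", "kwargs": {
  "targets": [
    [[-0.03,0.0048,-0.02],-0.03],
    [[-0.0483,0.0033,-0.02],-0.03],
    [[-0.0484,0.0018,-0.02],-0.03],
    [[-0.0484,0.0003,-0.0158],-0.03],
    [[-0.0484,-0.0012,-0.0158],-0.03],
    [[-0.0484,-0.0026,-0.0158],-0.03],
    [[-0.0483,-0.0041,-0.0158],-0.03],
    [[-0.0481,-0.0056,-0.0158],-0.03],
    [[-0.048,-0.007,-0.012],-0.03],
    [[-0.03,-0.005,-0.01],-0.03]
  ]
}}

```text
time: 6.22
tool_pos: [0.4961, -0.1808, 0.2567]
tool_rot: [-3.115, 0.003, 1.717]
contact_force: [0.2, 0.4, -5.3]
opening: 0.0397
```

Request:
{"fn": "carry_out", "kwargs": {
  "targets": [
    [[0,0,0],0],
    [[0,0,0],0]
  ]
}}

```text
time: 6.48
tool_pos: [0.4953, -0.1825, 0.2552]
tool_rot: [-3.113, 0.002, 1.713]
contact_force: [0.2, 0.1, -6.9]
opening: 0.0396
```

Run:
```python
from h import *
s=monitor.observe();i=eyes.camera_info("wrist"); np.savez("pics/w4.npz",p=s["tool_pos"],r=s["tool_rot"],**i)
t=eyes.read_camera("wrist")[:,:,::-1];cv2.imwrite("pics/w4.png",t)
```

```text
(no output)
```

View pics/w4.png

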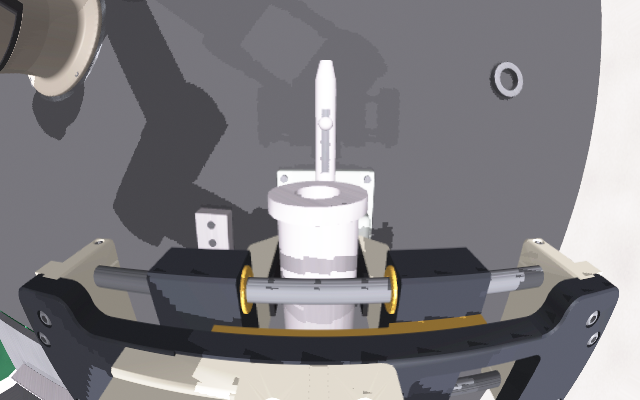

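Run:
```python
from h import *
t=cv2.imread("pics/w4.png")
cv2.imwrite("pics/w4c.png",cv2.resize(t[50:190,290:360],None,fx=4.2,fy=4.2,interpolation=cv2.INTER_CUBIC))
g=cv2.cvtColor(t,cv2.COLOR_BGR2GRAY).astype(int)
for v in (64,70,90,100,110,140,150,160,170): print(v,g[v,310:342])
print(g[52:70,325])
```

```text
64 [110 109 109 109 109 109 109 110 143 212 240 250 253 254 255 255 255 255
 254 253 250 243 199 114 109 109 109 109 109 110 110 109]
70 [109 108 109 110 109 109 107 168 232 246 251 253 254 255 255 255 255 255
 254 254 252 247 241 217 119 110 110 109 109 109 109 109]
90 [109 110 109 109 109 188 227 240 247 250 252 253 254 255 255 255 255 255
 254 254 253 252 248 242 229 207 144 109 109 109 109 110]
100 [109 109 109 109 110 191 226 240 248 251 252 254 254 255 255 255 255 255
 254 254 253 252 248 241 228 178 130 109 109 109 109 110]
110 [109 109 110 110 109 192 227 241 248 251 252 238 212 202 205 209 207 199
 201 203 238 252 247 241 226 176 126 109 110 109 110 109]
140 [109 109 109 109 110 157 219 241 248 249 234 206 193 194 199 200 198 191
 194 240 253 252 246 238 218 166 101 110 109 108 110 110]
150 [119 115 110 110 109 159 219 241 248 251 253 225 190 192 196 199 194 191
 190 238 253 251 246 236 221 182 109 109 109 109 114 119]
160 [119 119 120 119 120 161 220 242 248 250 244 211 189 190 195 195 189 186
 189 222 246 250 245 235 202 148 120 120 120 119 119 119]
170 [160 158 157 157 156 173 222 242 249 251 253 226 186 188 191 191 188 187
 203 240 253 250 244 232 200 157 145 144 144 143 142 141]
[109 109 110 109 110 109 109 110 255 255 255 255 255 255 255 255 255 255]
```

View pics/w4c.png

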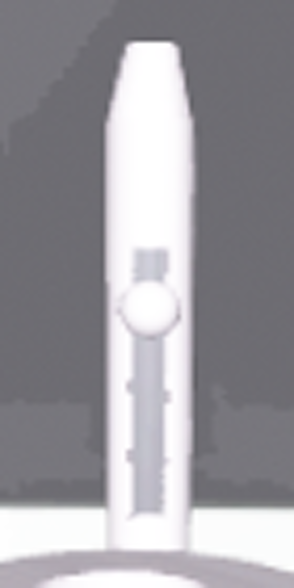

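Run:
```python
from h import *
i=dict(np.load("pics/w4.npz"))
A=[]
for v,l,r in((90,314.7,336),(100,314.7,335.7),(110,314.7,335.6),(140,315,335.3),(150,315,335.2),(160,315,335.0)):
    c,a=wray((l,v),i);_,b=wray((r,v),i); m=a+b
    P=c+m*(.11-c[2])/m[2];A.append(P); w=np.arccos(a@b)
    print(v,P, 2*np.linalg.norm(P-c)*np.sin(w/2))
A=np.array(A);k=np.polyfit(A[:,1],A[:,0],1);print("line x=",k,"yaw",np.degrees(np.arctan2(-1,-k[0])))
c,d=wray((325.3,59.8),i);
for z in(.104,.11,.116):
  P=c+d*(z-c[2])/d[2];print("tip",z,P, np.polyval(k,P[1]))
c,d=wray((325.5,50+308/4.2-.4),i);P=c+d*(.1145-.003-c[2])/d[2];print("ball",P,np.polyval(k,P[1]))
for v in(50+248/4.2,50+512/4.2):
  c,d=wray((325,v),i);P=c+d*(.1195-c[2])/d[2];print("slot end",P)
# held bushing relative to tool
R=Ro.from_euler("xyz",i["r"]).as_matrix();p=i["p"]
print("tilt toolx",R[:,0],"tooly",R[:,1])
```

```text
90 [ 0.48389626 -0.08655629  0.11      ] 0.02036456166027029
100 [ 0.48514599 -0.09625509  0.11      ] 0.020123340980595913
110 [ 0.48649199 -0.10592056  0.11      ] 0.02008673861837106
140 [ 0.49071337 -0.1349859   0.11      ] 0.019765594289458992
150 [ 0.49209568 -0.144779    0.11      ] 0.01978134952492119
160 [ 0.49344568 -0.15466354  0.11      ] 0.019712236258909163
line x= [-0.14165944  0.47155774] yaw -81.93715948959493
tip 0.104 [ 0.47946741 -0.05612397  0.104     ] 0.4795082354524736
tip 0.11 [ 0.47963645 -0.05706963  0.11      ] 0.4796421957490683
tip 0.116 [ 0.47980548 -0.05801528  0.116     ] 0.47977615604566304
ball [ 0.48863791 -0.11832778  0.1115    ] 0.4883199925790447
slot end [ 0.48628189 -0.10504314  0.1195    ]
slot end [ 0.49497452 -0.16461709  0.1195    ]
tilt toolx [-0.14215394  0.98984276 -0.00188774] tooly [ 0.98945603  0.14204445 -0.02828676]
```

Run:
```python
from h import *
plan([0.471,0.0105,0.24],np.radians(98.06),6)
```

```text
d [-0.0243726   0.19291819 -0.01531462] dyaw -0.002544173939519556
[[[0.0324,0.0006,0.0025],0.0004],[[0.0324,0.0006,0.0025],0.0004],[[0.0324,0.0006,0.0025],0.0004],[[0.0324,0.0006,0.0025],0.0004],[[0.0324,0.0006,0.0025],0.0004],[[0.0324,0.0006,0.0025],0.0004]]
```

Request:
{"fn": "carry_out", "kwargs": {
  "targets": [
    [[0.03,0.0006,0],0],
    [[0.035,0.0006,0],0],
    [[0.035,0.0006,0],0],
    [[0.035,0.0006,0],0],
    [[0.035,0.0006,0.005],0],
    [[0.024,0.0006,0.015],0],
    [[0,0,0.025],0],
    [[0,0,0.025],0],
    [[0,0,0.02],0],
    [[0,0,0],0]
  ]
}}

```text
time: 7.78
tool_pos: [0.4629, 0.0277, 0.1589]
tool_rot: [-3.108, -0.003, 1.729]
contact_force: [-0.1, -0.3, -5.2]
opening: 0.0393
```

```bash
cat >> h.py <<'E'
def where():
    s=monitor.observe();R=Ro.from_euler("xyz",s["tool_rot"]).as_matrix()
    o=s["tool_pos"]+R@[-.001,0,-.0162]; ax=-R[:,0]
    tip=np.array([.4800,-.0570,.110]);u=np.array([np.cos(np.radians(-81.94)),np.sin(np.radians(-81.94)),0]);n=np.array([-u[1],u[0],0])
    d=o-tip
    print("t",round(s["time"],2),"bushing origin",o.round(4),"along",round(d@u,4),"lat",round(d@n,4),"up",round(d[2],4),"axis yaw err",round(np.arctan2(ax@n,ax@u),4),"pitch",round(ax[2],4),"n in tool",(R.T@n).round(3))
    print("F",s["contact_force"].round(2),"T",s["torque"].round(3),"along",round(s["contact_force"]@u,2))
E
python3 - <<'E'
from h import *
where()
E
```

```text
t 7.78 bushing origin [0.4636 0.0267 0.1751] along -0.0852 lat -0.0045 up 0.0651 axis yaw err 0.0177 pitch -0.0026 n in tool [-0.018  0.999 -0.034]
F [-0.11 -0.29 -5.23] T [-0.147 -0.021 -0.02 ] along 0.27
```

Request:
{"fn": "carry_out", "kwargs": {
  "targets": [
    [[-0.004,0.0013,0.013],0.0045],
    [[-0.004,0.0013,0.013],0.0045],
    [[-0.004,0.0013,0.013],0.0045],
    [[-0.004,0.0013,0.012],0.004],
    [[-0.002,0.001,0.009],0],
    [[0,0,0],0]
  ]
}}

```text
time: 8.52
tool_pos: [0.4715, 0.0096, 0.0959]
tool_rot: [-3.111, -0.001, 1.711]
contact_force: [-0.5, -0.1, -6.4]
opening: 0.0394
```

Run:
```python
from h import *
where()
for n in("scene","top"):
  t=eyes.read_camera(n)[:,:,::-1]
  if n=="scene": cv2.imwrite("pics/s5.png",cv2.resize(t[120:260,150:350],None,fx=4,fy=4,interpolation=cv2.INTER_CUBIC))
  else: cv2.imwrite("pics/t5.png",cv2.resize(t[170:270,290:480],None,fx=4,fy=4,interpolation=cv2.INTER_CUBIC))
where()
```

```text
t 8.53 bushing origin [0.4721 0.0087 0.1121] along -0.0661 lat 0.0014 up 0.0021 axis yaw err -0.0008 pitch -0.0013 n in tool [ 0.001  1.    -0.031]
F [-0.45 -0.12 -6.41] T [-0.068 -0.034 -0.05 ] along 0.05
t 8.62 bushing origin [0.4726 0.0088 0.1129] along -0.0662 lat 0.0019 up 0.0029 axis yaw err -0.0005 pitch -0.0009 n in tool [ 0.     1.    -0.029]
F [ 0.31  0.03 -6.25] T [-0.127 -0.094  0.017] along 0.01
```

View pics/s5.png

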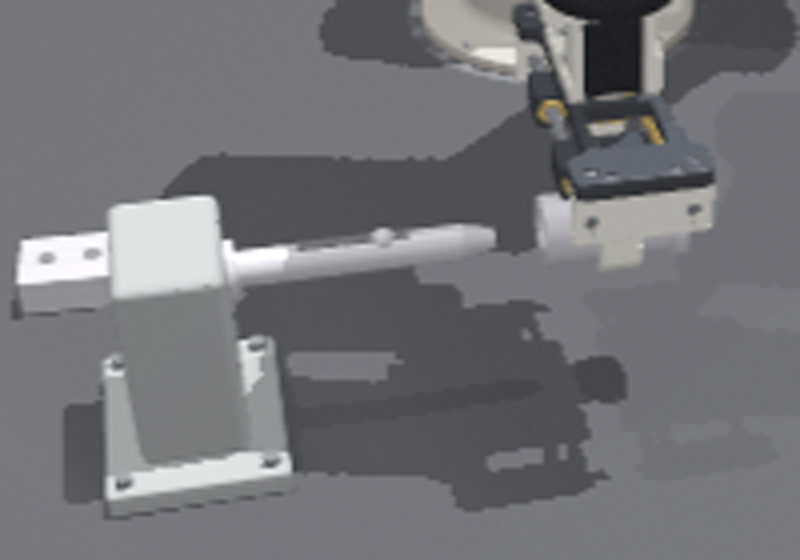

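View pics/t5.png

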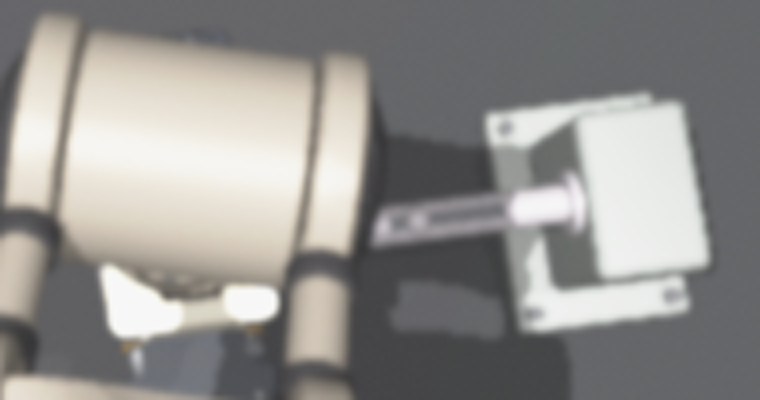

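Request:
{"fn": "carry_out", "kwargs": {
  "targets": [
    [[-0.003,-0.0014,0.0022],0],
    [[-0.002,0,0],0],
    [[0,0,0],0]
  ]
}}

```text
time: 9.0
tool_pos: [0.4718, 0.0043, 0.0954]
tool_rot: [-3.114, -0.0, 1.711]
contact_force: [0.0, 0.1, -6.4]
opening: 0.0397
```

Run:
```python
from h import *
where()
eyes.read_camera("scene")
where()
t=eyes.read_camera("scene")[:,:,::-1]
cv2.imwrite("pics/s6.png",cv2.resize(t[155:215,190:340],None,fx=5.3,fy=5.3,interpolation=cv2.INTER_CUBIC))
where()
```

```text
t 9.0 bushing origin [0.4723 0.0034 0.1116] along -0.0609 lat 0.0009 up 0.0016 axis yaw err -0.0001 pitch -0.0003 n in tool [ 0.     1.    -0.027]
F [ 0.03  0.1  -6.35] T [-0.072 -0.022 -0.028] along -0.09
t 9.05 bushing origin [0.4723 0.0035 0.1116] along -0.0609 lat 0.0008 up 0.0016 axis yaw err -0.0 pitch -0.0003 n in tool [ 0.     1.    -0.028]
F [ 0.04 -0.1  -5.44] T [-0.097 -0.039 -0.07 ] along 0.1
t 9.1 bushing origin [0.4722 0.0035 0.1115] along -0.061 lat 0.0008 up 0.0015 axis yaw err 0.0 pitch -0.0004 n in tool [-0.     1.    -0.028]
F [ 0.55  0.18 -6.86] T [-0.141 -0.027  0.012] along -0.1
```

View pics/s6.png

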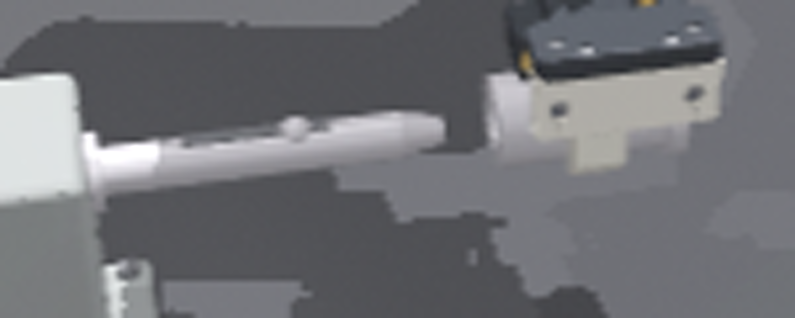

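Request:
{"fn": "carry_out", "kwargs": {
  "targets": [
    [[-0.003,-0.0007,0.0015],0],
    [[-0.005,0,0.0005],0],
    [[-0.008,0,0],0],
    [[-0.008,0,0],0],
    [[0,0,0],0]
  ]
}}

```text
time: 9.72
tool_pos: [0.4747, -0.0214, 0.0933]
tool_rot: [-3.114, -0.0, 1.711]
contact_force: [-0.7, 0.5, -5.6]
opening: 0.0395
```

Run:
```python
from h import *
where()
t=eyes.read_camera("scene")[:,:,::-1]
cv2.imwrite("pics/s7.png",cv2.resize(t[155:215,190:340],None,fx=5.3,fy=5.3,interpolation=cv2.INTER_CUBIC))
where()
```

```text
t 9.72 bushing origin [ 0.4752 -0.0223  0.1095] along -0.035 lat 0.0001 up -0.0005 axis yaw err -0.0001 pitch -0.0001 n in tool [ 0.     1.    -0.027]
F [-0.69  0.55 -5.58] T [-0.083  0.077  0.012] along -0.64
t 9.78 bushing origin [ 0.4751 -0.0221  0.1094] along -0.0353 lat 0.0001 up -0.0006 axis yaw err 0.0001 pitch -0.0002 n in tool [-0.     1.    -0.027]
F [-0.03 -0.23 -6.58] T [-0.148  0.017  0.017] along 0.23
```

View pics/s7.png

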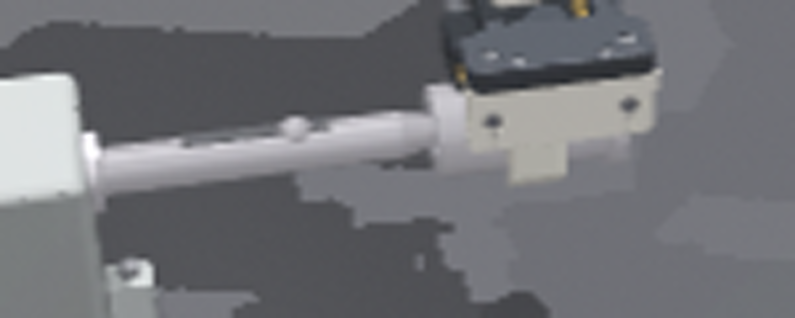

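Request:
{"fn": "carry_out", "kwargs": {
  "targets": [
    [[-0.005,0,0],0],
    [[-0.005,0,0],0],
    [[0,0,0],0]
  ]
}}

```text
time: 10.15
tool_pos: [0.476, -0.0315, 0.0933]
tool_rot: [-3.114, -0.0, 1.712]
contact_force: [0.7, 0.5, -6.0]
opening: 0.0393
```

Run:
```python
from h import *
where()
```

```text
t 10.15 bushing origin [ 0.4766 -0.0325  0.1095] along -0.0248 lat 0.0 up -0.0005 axis yaw err 0.0004 pitch -0.0003 n in tool [-0.     1.    -0.028]
F [ 0.7   0.48 -5.98] T [-0.122  0.043 -0.015] along -0.38
```

Plain end is 15 mm over the tip with no contact force. I'll continue past the taper.

Request:
{"fn": "carry_out", "kwargs": {
  "targets": [
    [[-0.004,0,0],0],
    [[-0.004,0,0],0],
    [[0,0,0],0]
  ]
}}

```text
time: 10.52
tool_pos: [0.4772, -0.0399, 0.0932]
tool_rot: [-3.114, -0.0, 1.712]
contact_force: [-0.1, 0.4, -6.1]
opening: 0.0391
```

Run:
```python
from h import *
where()
```

```text
t 10.53 bushing origin [ 0.4778 -0.0408  0.1094] along -0.0163 lat 0.0 up -0.0006 axis yaw err 0.0005 pitch -0.0003 n in tool [-0.001  1.    -0.028]
F [-0.12  0.41 -6.11] T [-0.17   0.003  0.021] along -0.42
```

Request:
{"fn": "carry_out", "kwargs": {
  "targets": [
    [[-0.006,0,0],0],
    [[-0.006,0,0],0],
    [[-0.006,0,0],0],
    [[-0.005,0,0],0],
    [[0,0,0],0]
  ]
}}

```text
time: 11.15
tool_pos: [0.4807, -0.0645, 0.0932]
tool_rot: [-3.114, -0.0, 1.712]
contact_force: [0.8, 0.3, -6.4]
opening: 0.0394
```

Run:
```python
from h import *
where()
```

```text
t 11.15 bushing origin [ 0.4813 -0.0655  0.1094] along 0.0086 lat 0.0001 up -0.0006 axis yaw err 0.0002 pitch -0.0003 n in tool [-0.     1.    -0.028]
F [ 0.82  0.28 -6.39] T [-0.102 -0.026 -0.058] along -0.16
```

Request:
{"fn": "carry_out", "kwargs": {
  "targets": [
    [[-0.004,0,0],0],
    [[-0.004,0,0],0],
    [[-0.003,0,0],0]
  ]
}}

```text
time: 11.52
tool_pos: [0.4818, -0.0743, 0.0933]
tool_rot: [-3.113, -0.003, 1.711]
contact_force: [-1.9, 10.7, 0.7]
opening: 0.0393
```

Request:
{"fn": "carry_out", "kwargs": {
  "targets": [
    [[-0.003,0,0],0],
    [[-0.003,0,0],0]
  ]
}}

```text
time: 11.78
tool_pos: [0.482, -0.0771, 0.0939]
tool_rot: [-3.113, -0.009, 1.711]
contact_force: [-0.6, 8.9, 0.2]
opening: 0.0392
```

Run:
```python
from h import *
where()
```

```text
t 11.78 bushing origin [ 0.4826 -0.0781  0.1101] along 0.0213 lat -0.0004 up 0.0001 axis yaw err -0.0004 pitch -0.0089 n in tool [ 0.     1.    -0.029]
F [-0.62  8.9   0.24] T [ 0.966  0.081 -0.014] along -8.9
```

Request:
{"fn": "carry_out", "kwargs": {
  "targets": [
    [[-0.003,0,0],0],
    [[-0.003,0,0],0]
  ]
}}

```text
time: 12.02
tool_pos: [0.4827, -0.0809, 0.0944]
tool_rot: [-3.113, -0.012, 1.711]
contact_force: [-0.3, 5.4, -3.7]
opening: 0.0393
```

Run:
```python
from h import *
where()
```

```text
t 12.03 bushing origin [ 0.4833 -0.0821  0.1106] along 0.0253 lat -0.0002 up 0.0006 axis yaw err 0.0 pitch -0.0122 n in tool [-0.     1.    -0.028]
F [-0.31  5.44 -3.72] T [ 0.783  0.093 -0.018] along -5.43
```

Request:
{"fn": "carry_out", "kwargs": {
  "targets": [
    [[-0.006,0,0],0],
    [[-0.006,0,0],0],
    [[-0.005,0,0],0]
  ]
}}

```text
time: 12.4
tool_pos: [0.4846, -0.0946, 0.0948]
tool_rot: [-3.113, -0.018, 1.712]
contact_force: [-0.4, 6.6, -3.0]
opening: 0.0396
```

Run:
```python
from h import *
where()
```

```text
t 12.4 bushing origin [ 0.4852 -0.0958  0.111 ] along 0.0392 lat -0.0003 up 0.001 axis yaw err 0.0004 pitch -0.0181 n in tool [-0.     1.    -0.029]
F [-0.42  6.64 -3.02] T [ 0.807  0.056 -0.035] along -6.63
```

Request:
{"fn": "carry_out", "kwargs": {
  "targets": [
    [[-0.01,0,0],0]
  ]
}}

```text
time: 12.52
tool_pos: [0.4858, -0.1031, 0.0948]
tool_rot: [-3.113, -0.021, 1.712]
contact_force: [-0.2, 7.7, -1.4]
opening: 0.0396
```

Run:
```python
from h import *
where()
```

```text
t 12.53 bushing origin [ 0.4865 -0.1044  0.111 ] along 0.0478 lat -0.0003 up 0.001 axis yaw err 0.0007 pitch -0.0205 n in tool [-0.001  1.    -0.029]
F [-0.15  7.65 -1.37] T [ 0.999  0.043 -0.036] along -7.6
```

Request:
{"fn": "carry_out", "kwargs": {
  "targets": [
    [[-0.004,0,0],0]
  ]
}}

```text
time: 12.65
tool_pos: [0.4865, -0.1066, 0.0949]
tool_rot: [-3.113, -0.022, 1.712]
contact_force: [0.4, 6.0, -3.3]
opening: 0.0397
```

Request:
{"fn": "carry_out", "kwargs": {
  "targets": [
    [[-0.004,0,0],0]
  ]
}}

```text
time: 12.78
tool_pos: [0.487, -0.1103, 0.0949]
tool_rot: [-3.113, -0.022, 1.712]
contact_force: [-0.0, 3.0, -4.1]
opening: 0.0393
```

Run:
```python
from h import *
where()
```

```text
t 12.78 bushing origin [ 0.4877 -0.1115  0.111 ] along 0.0551 lat -0.0 up 0.001 axis yaw err 0.0004 pitch -0.0224 n in tool [-0.     1.    -0.028]
F [-0.04  3.03 -4.13] T [ 0.39   0.072 -0.077] along -3.01
```

Request:
{"fn": "carry_out", "kwargs": {
  "targets": [
    [[-0.002,0,0],0]
  ]
}}

```text
time: 12.9
tool_pos: [0.4875, -0.1129, 0.0949]
tool_rot: [-3.114, -0.021, 1.712]
contact_force: [0.2, -0.8, -5.1]
opening: 0.0398
```

Request:
{"fn": "carry_out", "kwargs": {
  "targets": [
    [[-0.002,0,0],0]
  ]
}}

```text
time: 13.02
tool_pos: [0.4877, -0.1153, 0.0947]
tool_rot: [-3.113, -0.021, 1.712]
contact_force: [-0.3, 0.3, -5.8]
opening: 0.0394
```

Request:
{"fn": "carry_out", "kwargs": {
  "targets": [
    [[-0.002,0,0],0]
  ]
}}

```text
time: 13.15
tool_pos: [0.488, -0.1175, 0.0946]
tool_rot: [-3.113, -0.021, 1.712]
contact_force: [0.1, -0.5, -5.8]
opening: 0.0389
```

Run:
```python
from h import *
where()
```

```text
t 13.15 bushing origin [ 0.4886 -0.1188  0.1108] along 0.0624 lat -0.0001 up 0.0008 axis yaw err 0.0005 pitch -0.0208 n in tool [-0.001  1.    -0.028]
F [ 0.11 -0.48 -5.81] T [-0.113 -0.009  0.023] along 0.49
```

Request:
{"fn": "carry_out", "kwargs": {
  "targets": [
    [[-0.0015,0,0],0]
  ]
}}

```text
time: 13.28
tool_pos: [0.4881, -0.1192, 0.0944]
tool_rot: [-3.113, -0.021, 1.712]
contact_force: [1.0, 0.4, -5.5]
opening: 0.0397
```

Request:
{"fn": "carry_out", "kwargs": {
  "targets": [
    [[0,0,0],0]
  ]
}}

```text
time: 13.4
tool_pos: [0.4881, -0.1194, 0.0944]
tool_rot: [-3.113, -0.021, 1.712]
contact_force: [-0.2, 0.5, -7.1]
opening: 0.0393
```

Run:
```python
from h import *
where()
t=eyes.read_camera("scene")[:,:,::-1]
cv2.imwrite("pics/s8.png",cv2.resize(t[140:230,170:300],None,fx=6,fy=6,interpolation=cv2.INTER_CUBIC))
```

```text
t 13.4 bushing origin [ 0.4888 -0.1206  0.1105] along 0.0642 lat -0.0003 up 0.0005 axis yaw err 0.0003 pitch -0.0208 n in tool [-0.     1.    -0.029]
F [-0.2   0.48 -7.1 ] T [-0.156 -0.003 -0.003] along -0.51
```

View pics/s8.png

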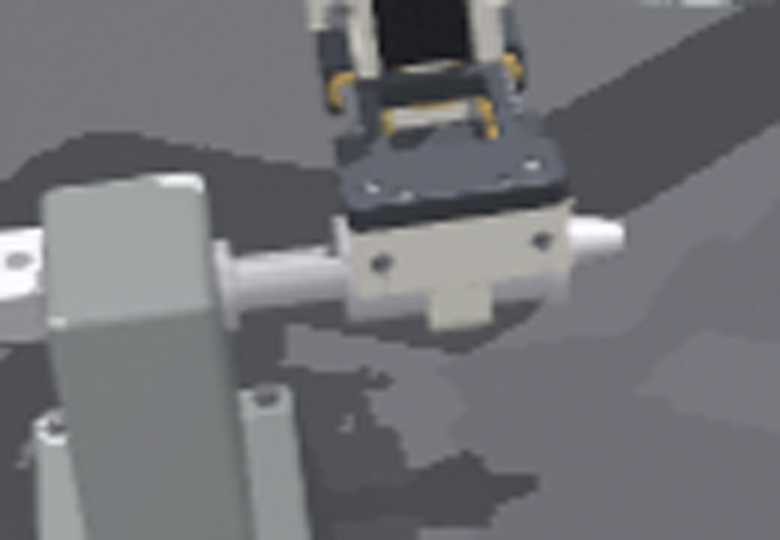

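Request:
{"fn": "carry_out", "kwargs": {
  "targets": [
    [[-0.001,0,0],0],
    [[0,0,0],0]
  ]
}}

```text
time: 13.7
tool_pos: [0.4882, -0.1199, 0.0944]
tool_rot: [-3.113, -0.021, 1.712]
contact_force: [-0.1, 1.2, -4.1]
opening: 0.04
```

Request:
{"fn": "carry_out", "kwargs": {
  "targets": [
    [[-0.001,0,0],0],
    [[0,0,0],0]
  ]
}}

```text
time: 13.95
tool_pos: [0.4882, -0.1204, 0.0946]
tool_rot: [-3.113, -0.022, 1.712]
contact_force: [0.6, 1.0, -4.1]
opening: 0.0395
```

Run:
```python
from h import *
where()
```

```text
t 13.95 bushing origin [ 0.4889 -0.1217  0.1108] along 0.0653 lat -0.0003 up 0.0008 axis yaw err 0.0006 pitch -0.0221 n in tool [-0.001  1.    -0.029]
F [ 0.64  1.05 -4.13] T [ 0.077  0.029 -0.019] along -0.95
```

Request:
{"fn": "carry_out", "kwargs": {
  "targets": [
    [[0.001,0,0.0005],0],
    [[0.0008,0,0.0006],0],
    [[0,0,0],0]
  ]
}}

```text
time: 14.32
tool_pos: [0.4881, -0.1189, 0.0934]
tool_rot: [-3.113, -0.021, 1.712]
contact_force: [0.4, 0.8, -5.4]
opening: 0.0397
```

Run:
```python
from h import *
where()
```

```text
t 14.32 bushing origin [ 0.4887 -0.1202  0.1095] along 0.0638 lat -0.0002 up -0.0005 axis yaw err 0.0008 pitch -0.0212 n in tool [-0.001  1.    -0.029]
F [ 0.38  0.85 -5.36] T [-0.055  0.008  0.   ] along -0.79
```

Request:
{"fn": "carry_out", "kwargs": {
  "targets": [
    [[0.0015,0,0],0],
    [[0,0,0],0]
  ]
}}

```text
time: 14.58
tool_pos: [0.4878, -0.1175, 0.0933]
tool_rot: [-3.113, -0.021, 1.712]
contact_force: [-0.1, 0.8, -5.4]
opening: 0.0398
```

Request:
{"fn": "carry_out", "kwargs": {
  "targets": [
    [[0.0015,0,0],0],
    [[0,0,0],0]
  ]
}}

```text
time: 14.82
tool_pos: [0.4876, -0.116, 0.0933]
tool_rot: [-3.113, -0.021, 1.712]
contact_force: [0.8, 0.1, -5.6]
opening: 0.0394
```

Run:
```python
from h import *
where()
```

```text
t 14.82 bushing origin [ 0.4883 -0.1173  0.1095] along 0.0609 lat -0.0003 up -0.0005 axis yaw err 0.0007 pitch -0.0209 n in tool [-0.001  1.    -0.029]
F [ 0.76  0.09 -5.58] T [-0.101 -0.028  0.009] along 0.02
```

Request:
{"fn": "carry_out", "kwargs": {
  "targets": [
    [[0.001,0,0],0],
    [[0,0,0],0]
  ]
}}

```text
time: 15.08
tool_pos: [0.4877, -0.1154, 0.0935]
tool_rot: [-3.113, -0.02, 1.712]
contact_force: [-0.8, -0.7, -5.5]
opening: 0.0394
```

Request:
{"fn": "carry_out", "kwargs": {
  "targets": [
    [[0.001,0,0],0],
    [[0,0,0],0]
  ]
}}

```text
time: 15.32
tool_pos: [0.488, -0.115, 0.0939]
tool_rot: [-3.114, -0.019, 1.712]
contact_force: [0.4, -1.1, -3.4]
opening: 0.0393
```

Run:
```python
from h import *
where()
```

```text
t 15.32 bushing origin [ 0.4886 -0.1162  0.1101] along 0.0598 lat 0.0002 up 0.0001 axis yaw err 0.0008 pitch -0.0188 n in tool [-0.001  1.    -0.027]
F [ 0.43 -1.14 -3.36] T [-0.317 -0.01   0.036] along 1.19
```

Request:
{"fn": "carry_out", "kwargs": {
  "targets": [
    [[-0.0013,-0.0003,0.0004],0],
    [[-0.0013,0,0.0003],0],
    [[0,0,0],0]
  ]
}}

```text
time: 15.7
tool_pos: [0.4878, -0.1171, 0.0928]
tool_rot: [-3.114, -0.02, 1.712]
contact_force: [0.6, -1.1, -4.8]
opening: 0.0393
```

Run:
```python
from h import *
where()
```

```text
t 15.7 bushing origin [ 0.4884 -0.1183  0.109 ] along 0.0619 lat -0.0003 up -0.001 axis yaw err 0.0006 pitch -0.0201 n in tool [-0.001  1.    -0.028]
F [ 0.6  -1.06 -4.76] T [-0.119 -0.086 -0.004] along 1.13
```

Centred in the free zone, with the ball retaining it both ways. Releasing.

Request:
{"fn": "carry_out", "kwargs": {
  "targets": [
    [[0,0,0],0],
    [[0,0,0],0],
    [[0,0,0],0],
    [[0,0,0],0],
    [[0,0,0],0],
    [[0,0,0],0]
  ],
  "fingers": 0
}}

```text
time: 16.45
tool_pos: [0.4892, -0.1175, 0.0947]
tool_rot: [-3.118, -0.018, 1.712]
contact_force: [0.5, 0.0, 0.5]
opening: 0.0908
```

Request:
{"fn": "carry_out", "kwargs": {
  "targets": [
    [[0,0,-0.008],0],
    [[0,0.001,-0.02],0],
    [[0,0.001,-0.03],0],
    [[0,0,-0.03],0],
    [[0,0,-0.03],0],
    [[0,0,-0.02],0],
    [[0,0,0],0]
  ]
}}

```text
time: 17.32
tool_pos: [0.4949, -0.1192, 0.2397]
tool_rot: [-3.119, -0.017, 1.712]
contact_force: [1.4, -0.3, 0.1]
opening: 0.092
```

Run:
```python
from h import *
s=monitor.observe();print(s["opening"])
i=eyes.camera_info("wrist"); np.savez("pics/w9.npz",p=s["tool_pos"],r=s["tool_rot"],**i)
cv2.imwrite("pics/w9.png",eyes.read_camera("wrist")[:,:,::-1])
t=eyes.read_camera("scene")[:,:,::-1]
cv2.imwrite("pics/s9.png",t)
cv2.imwrite("pics/s9c.png",cv2.resize(t[140:230,170:300],None,fx=6,fy=6,interpolation=cv2.INTER_CUBIC))
```

```text
0.09201799384866292
```

View pics/s9.png

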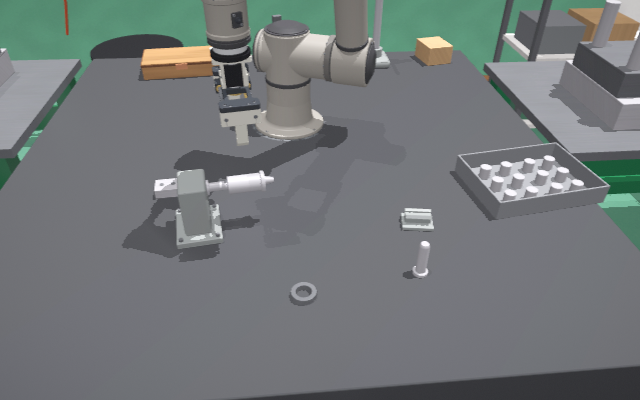

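View pics/s9c.png

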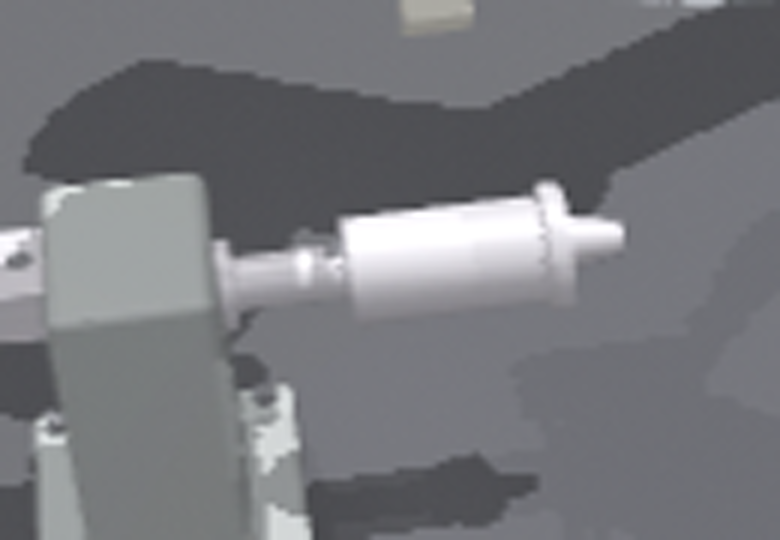

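View pics/w9.png

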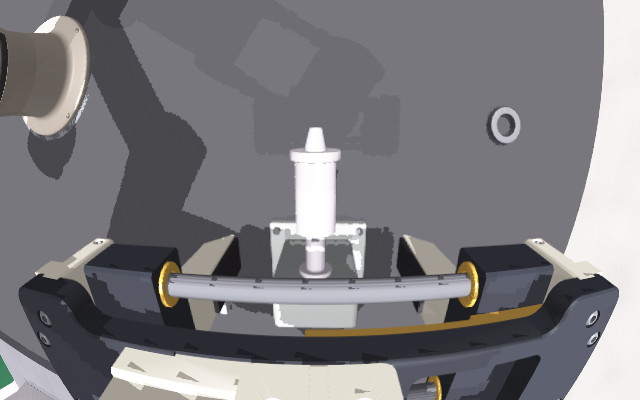

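Run:
```python
from h import *
i=dict(np.load("pics/w9.npz"))
g=cv2.cvtColor(cv2.imread("pics/w9.png"),cv2.COLOR_BGR2GRAY).astype(int)
print(g[140:170,310]);print(g[228:245,310])
tip=np.array([.4800,-.0570,.110]);u=np.array([np.cos(np.radians(-81.94)),np.sin(np.radians(-81.94)),0])
for name,uv,z in(("head face top",(315.5,149.5),.133),("flange step",(315,161),.133),("plain",(315,236),.128),("tip",(315.5,128),.112)):
    c,d=wray(uv,i);P=c+d*(z-c[2])/d[2];print(name,P.round(4),"along",round((P-tip)@u,4))
```

```text
[253 253 253 254 254 254 254 253 253 253 253 236 187 252 254 255 255 255
 255 255 255 255 253 212 253 254 254 254 254 254]
[255 255 255 255 255 255 255 255 255 255 254 238 204 209 219 218 218]
head face top [ 0.4834 -0.0752  0.133 ] along 0.0185
flange step [ 0.4843 -0.0852  0.133 ] along 0.0285
plain [ 0.494  -0.1561  0.128 ] along 0.1001
tip [ 0.4803 -0.0578  0.112 ] along 0.0008
```

Run:
```python
from cell import order
print(order.hand_in())
```

```text
the job is handed in; nothing more can be done
None
```

I took the bushing from its cradle and slid it, plain end first, onto the bar and over the ball. I kept hold of it until the ball was in the groove, then released it, backed off and handed in at about 17.5 s.

**Seating checks before letting go**
- The push force rose to about 10 N at the mouth, then fell to about 0 as the groove reached the ball.
- Nudging the bushing forward and back found both groove edges, about 4.5 mm apart.
- I released near the middle, with the bushing's origin about 62 mm from the bar tip. The camera had put the ball at about 62 mm.

**After letting go**
- The pictures show the bushing level on the bar and clear of the block, with the gripper well above it.
- Its ends in the wrist picture put its origin at 60–63 mm from the tip.
- The pillar, ring and parallel block look unmoved in the pictures; I did not measure them again.

**What disagreed**
- The 5 to 8 N pull at the click was never caught between rows; the most I saw was under 1 N.
- Sliding friction before the click was 6 to 8 N, against the 0 to 2 N stated. The tool had tipped about 1.2° by then, and I could not correct that with the moves available.
- The top camera's x readings ran about 2 mm off the wrist camera's, so I used the wrist camera.

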